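# Bring the camper van's water pump back on

### The arm

A 7-joint arm with a two-finger parallel gripper is mounted at the origin on the work surface. World frame = base frame: x ahead of the robot, y to its left, z up, the work surface at z = 0. Lengths are in m, angles in rad, forces in N, time in s.
With the tool pointing down it reaches from about 0.425 to 0.825 m from the base axis. Payload 3.6 kg.
Tool frame: the origin (TCP) lies at the very end of the fingers, on their centre line; the grasp point (between the pads) lies 19 mm behind it; z points along the fingers, y is the line along which they close (so a half turn about z gives the same grasp; the last joint's range is limited). The gripper opens to 85 mm and grips with 20 to 120 N. Pads are 22 mm wide; open, the fingers measure 114 mm over their backs; the gripper's body (76 mm by 85 mm) begins 54 mm behind the grasp point. The pads swing forward as they close: fully open they stand 13 mm farther back than shut.
Start: joints at [1.206, 0.615, -0.013, 1.423, 0.008, 1.103, -0.04], TCP at [0.215, -0.613, 0.231] pointing down, gripper open.
Joint ranges: [-3.12, 3.12], [-0.3, 2.06], [-1.34, 1.32], [0.26, 2.42], [-1.36, 4.5], [0.01, 1.98], [-2.84, 2.84]. Speed limits (rad/s): [2.79, 2.79, 3.14, 3.14, 3.14, 3.14, 3.14].

### API

Orientations are given as a unit quaternion [w, x, y, z].
In Python, from workcell import ctrl gives the robot as it stands.
- The arm moves only by the shell command python3 -m jog 'ROWS' [FORCE]. ROWS is JSON, a list that holds one entry, the list of rows, each a list of 5 numbers: the finger opening in m, from 0 to 0.0854, then the shift along the tool's x, y, z in m, then the turn about the tool's z in rad. In form: [[[claw, x, y, z, twist], ...]]. A call has 1 to 20 rows; each row is the pose to reach, as a shift and turn from the pose commanded when the call began, along the tool's axes at that moment; what a row does not reach only later rows make up. A row lasts 1/8 s, in which the tool goes at most 62.5 mm and 10.7 degrees, less where a joint would pass 70% of its speed; a pose out of reach is approached as far as the arm can. A call with a gripper value outside its range is refused whole. The fingers move at their own pace and stop on an object; FORCE is the grip in N (left out, the last holds). Time passes only in rows, so rows that repeat a pose let the fingers close. It gives the time, the measured TCP pose, the force, the opening and the grip force at its end, in the units of the state.
- ctrl.read_state(): the state, without advancing time (a new reading comes with each control period).
- ctrl.grab_frame(name): name is "side" or "top"; returns a dict with "pixels" (384x512x3 uint8, red, green, blue), "fx", "fy", "cx", "cy" (pixels), "R" (3x3) and "t" (3): a world point X has camera coordinates R X + t. Camera axes: x right, y down, z forward; pixel columns grow to the right and rows downward; lengths in m; the calibration is good to about 2 mm. A picture is of the moment at which its call begins. There is no depth.
- ctrl.hand_in(): hands the job in; it is judged then, once.
The state is a dict: "time_s": time; "joint_positions": joint angles; "qvel": joint speeds; "joint_efforts": joint torques, N m; "tool_pos": TCP position; "ee_rot": TCP orientation; "force": force on the tool from outside, world axes, zero at the start; "moment": the same for the moment, N m; "grip_width": opening from 0.0 (shut) to 1.0 (fully open); "gripper_force": force on a finger pad.
Only numpy, scipy, OpenCV 4.12 (cv2) and the standard library are available. Lean on these libraries where they do the work, as an engineer would, in place of code of your own. Each camera call takes 0.05 s, during which the arm holds its last target. There are 200 camera calls.

### The job

The camper van's water pump has lost power. On the low control panel on the worktop, push the popped-out round breaker button fully home, then press the raised near end of the wide master rocker until it has tipped fully over, and then do the same with the narrow pump rocker. Do not press the square key, and do not move the mug, the soap bottle or the jar; finish with the hand clear.

Things in the scene. Friction and masses are not known exactly. Their poses are not given: they have to be found in the camera images.
- console: Control panel fixed on the worktop: grey box 120 (x) by 270 (y) by 40 mm high, flat dark top. Origin: centre of its underside; x away from the robot, y along it, z up; yaw within 0.45 rad. On top, in a row along y at -93, -31, 31, 93 mm, in any order: wide rocker, narrow rocker, round button, square key, all white on black bezels, none over 28 mm above the panel top.
- breaker_top (a point): Centre of the top face of the round breaker button, 28 mm in diameter, in a round bezel 42 mm wide and 10 mm high. 25 mm above the panel's top face when popped out, 17 mm when fully home. It moves straight down with about 3 N.
- breaker (a joint): Travel of the breaker button in m: 0 popped out, 0.008 fully home; starts between 0 and 0.001. No spring: it stays where it is pushed.
- master_press (a point): Point on the wide master rocker, a V-shaped see-saw 42 mm wide, 54 mm long (along panel x), in an 8 mm high bezel. Off: the half nearer the robot stands up 25 degrees, the far half is level. This point is on top of the near half, 22 mm from the pivot, moving with it: 25 mm over the panel top when off, 16 mm when on (near half level). Pushed straight down it yields at about 3 N, up to its stop.
- master (a joint): Angle of the master rocker in rad: 0 is off (near half up), 0.44 is the stop, on (near half pressed level, far half up); it starts between 0 and 0.04. No spring: friction keeps it where it is left.
- pump_press (a point): Point on the narrow pump rocker, a V-shaped see-saw 20 mm wide, 54 mm long (along panel x), in an 8 mm high bezel. Off: the half nearer the robot stands up 25 degrees, the far half is level. This point is on top of the near half, 22 mm from the pivot, moving with it: 25 mm over the panel top when off, 16 mm when on (near half level). Pushed straight down it yields at about 3 N, up to its stop.
- pump (a joint): Angle of the pump rocker in rad: 0 is off (near half up), 0.44 is the stop, on (near half pressed level, far half up); it starts between 0 and 0.04. No spring: friction keeps it where it is left.
- key_top (a point): Centre of the top face of the square key, 28 mm wide, in a square bezel 42 mm wide and 10 mm high; 19 mm above the panel's top face. A spring key: not to be pressed.
- key (a joint): Travel of the square key in m: 0 at rest, 0.005 fully pressed; springs back.
- mug: Loose white mug, 76 mm in diameter, 85 mm high, standing on the worktop near one end or behind the panel; origin at the centre of its foot, z up.
- soap: Loose soap bottle, 56 mm in diameter, 150 mm high, standing near one end or behind the panel; origin at the centre of its foot, z up.
- jar: Loose glass jar with a steel lid, 48 mm in diameter, 65 mm high, standing near one end or behind the panel; origin at the centre of its foot, z up.
There are look-alikes about, which are no part of the job. Of the things shaped like the soap, the clear one is meant.

How it is judged:
By the outcome, as a careful person would: the job done as asked, in the order asked, and still so for the second after the job is handed in, with the robot touching nothing.
It also fails if it takes over 42 s, if anything falls off the work surface, if the arm or the gripper's body presses on something with over 40 N, if the wrist force passes 120 N, or if a joint passes its speed limit or range.

## Working session

There is one attempt and no reset: what is moved stays moved. The work goes in short steps, Python scripts to look and compute and a shell command to move; the robot and the scene stay as the last step left them, time stands still between calls to the robot, and variables do not carry over. Pictures are saved under pics/ and viewed, at most 10 in all, crops included, and the job is handed in when it is done.

```bash
mkdir -p pics
python3 - <<'E'
from workcell import ctrl
import cv2,json,numpy as np
for n in("side","top"):
    f=ctrl.grab_frame(n); cv2.imwrite(f"pics/{n}0.png",cv2.cvtColor(np.array(f["pixels"],np.uint8),cv2.COLOR_RGB2BGR))
    np.savez(f"{n}0.npz",**{k:np.array(v) for k,v in f.items()})
    R=np.array(f["R"]);print(n,f["fx"],f["cx"],f["cy"],R.round(3).tolist(),(-R.T@np.array(f["t"])).round(3))
s=ctrl.read_state();print(s["tool_pos"],s["ee_rot"],s["time_s"],s["force"],s["grip_width"])
E
```

```text
side 365.9560158638051 250.94109193826904 198.7076297048882 [[-0.998, -0.059, 0.012], [-0.053, 0.754, -0.655], [0.029, -0.654, -0.756]] [0.562 0.499 0.681]
top 363.0896075855822 253.33216528374254 199.0366251831902 [[0.02, -1.0, 0.0], [-0.985, -0.02, -0.172], [0.172, 0.003, -0.985]] [ 0.465 -0.049  0.874]
[ 0.21521821 -0.61259959  0.23023251] [-1.16019647e-03  9.85759393e-01  1.68157738e-01 -2.20228582e-04] 0.1 [-0.02142297 -0.02640114 -0.3890296 ] 1.0034849543648199
```

View pics/top0.png

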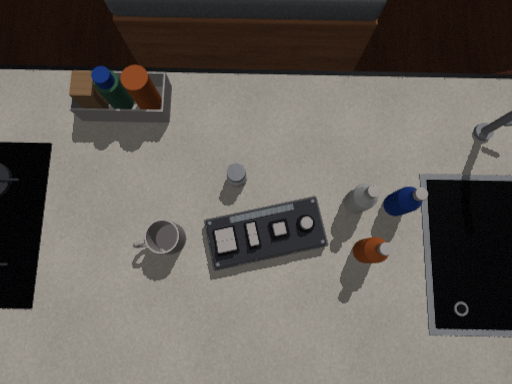

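View pics/side0.png

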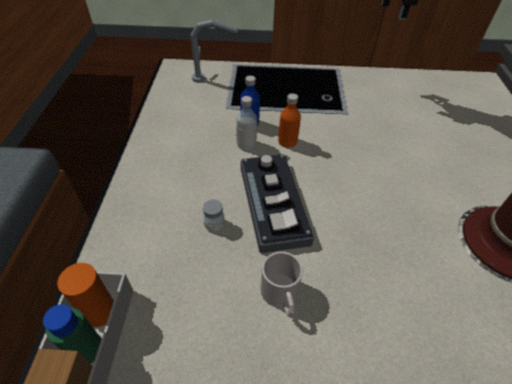

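The top view shows the panel at (265,233). From left (+y) to right it carries the wide rocker (226,240), narrow rocker (252,235), square key (280,229) and round button (307,223). The soap look-alikes are clear (362,198), blue (404,201) and orange (371,250). The clear one fits the description, and I'll avoid touching any of them. Next I'll check the panel in an enlarged crop and fit its pose.

```bash
cat > h.py <<'E'
import numpy as np,cv2
from scipy.optimize import least_squares
def load(n): return dict(np.load(n+".npz"))
def proj(f,X):
    c=np.atleast_2d(X)@f["R"].T+f["t"]; return np.c_[f["fx"]*c[:,0]/c[:,2]+f["cx"],f["fy"]*c[:,1]/c[:,2]+f["cy"]]
def world(p,L):  # panel pose p=(x,y,yaw), local pts
    c,s=np.cos(p[2]),np.sin(p[2]); L=np.atleast_2d(L)
    return np.c_[p[0]+c*L[:,0]-s*L[:,1],p[1]+s*L[:,0]+c*L[:,1],L[:,2]]
E
python3 - <<'E'
from h import *
# rough: button centres in top image; panel-local
L=np.array([[0,.093,.058],[0,.031,.058],[0,-.031,.059],[0,-.093,.065]])
px=np.array([[226,240],[252,235],[280,229],[307,223]])
ps=np.array([[285,220],[277,199],[271,181],[266,160]])
T,S=load("top0"),load("side0")
r=least_squares(lambda p:np.r_[(proj(T,world(p,L))-px).ravel(),(proj(S,world(p,L))-ps).ravel()],[.45,0,0])
p=r.x;print(p,r.fun.round(1))
C=[[sx*.06,sy*.135,.04] for sx,sy in((-1,-1),(-1,1),(1,1),(1,-1))]
out=[]
for f,(x0,y0,w,h) in((T,(195,190,140,85)),(S,(220,145,100,110))):
    k=5;im=cv2.resize(cv2.cvtColor(f["pixels"],cv2.COLOR_RGB2BGR)[y0:y0+h,x0:x0+w],None,fx=k,fy=k,interpolation=cv2.INTER_CUBIC)
    q=((proj(f,world(p,C))-[x0,y0]+.5)*k).astype(int)
    im=cv2.convertScaleAbs(im,alpha=1.3)
    cv2.polylines(im,[q.reshape(-1,1,2)],True,(0,255,0),1)
    for u in ((proj(f,world(p,L))-[x0,y0]+.5)*k).astype(int): cv2.circle(im,tuple(map(int,u)),2,(0,0,255),-1)
    out.append(im)
cv2.imwrite("pics/ct.png",out[0]);cv2.imwrite("pics/cs.png",out[1])
E
```

```text
[ 0.53353912 -0.07569798  0.23918157] [-1.   0.7  0.  -0.3 -1.  -0.3 -0.9 -0.6 -0.9 -0.1  0.6 -0.6  0.7 -2.4
  0.4 -1. ]
```

View pics/ct.png

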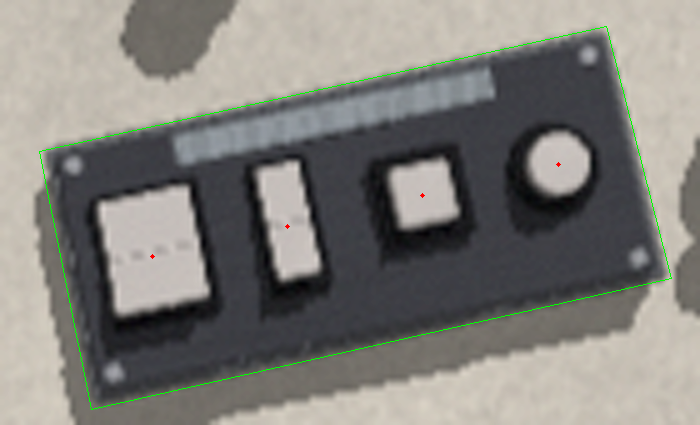

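View pics/cs.png

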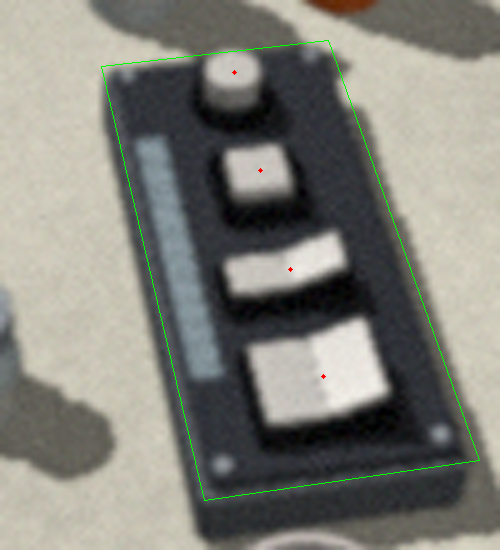

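The crops confirm it. The button stands up at its round end, both rockers' near halves (lit, towards the robot) are raised, and the fit lies on the panel edges to about 1 px. Now I'll work out the bottle clearances and the first move.

```bash
cat >> h.py <<'E'
from scipy.spatial.transform import Rotation as Ro
P=np.array([0.5335,-0.0757,0.2392])
G={"breaker":world(P,[0,-.093,.065])[0],"master":world(P,[-.022,.093,.065])[0],"pump":world(P,[-.022,.031,.065])[0]}
def rel(goal,z):
    from workcell import ctrl
    s=ctrl.read_state();w=s["ee_rot"];R=Ro.from_quat([w[1],w[2],w[3],w[0]]).as_matrix()
    d=R.T@(np.r_[G[goal][:2],z]-s["tool_pos"]); tx=np.arctan2(R[1,0],R[0,0])
    return d.round(4),"twist",round(tx-P[2],3),"tilt",R[:,2].round(3),"F",np.round(s["force"],1),s["time_s"]
E
python3 - <<'E'
from h import *
print(G); print(rel("breaker",.19))
T,S=load("top0"),load("side0")
def tri(a,b):
    r=least_squares(lambda X:np.r_[(proj(T,X)-a).ravel(),(proj(S,X)-b).ravel()],[.5,0,.1]);return r.x.round(3),r.fun.round(1)
print("clear cap",tri([370,189],[247,101]),"orange cap",tri([382,250],[293,98]),"blue",tri([421,194],[251,81]))
E
```

```text
{'breaker': array([ 0.55553407, -0.16605209,  0.065     ]), 'master': array([0.49009232, 0.00943973, 0.065     ]), 'pump': array([ 0.5047817, -0.050795 ,  0.065    ])}
(array([ 0.4691, -0.3084,  0.0409]), 'twist', np.float64(0.099), 'tilt', array([-0.001,  0.002, -1.   ]), 'F', array([-0. , -0. , -0.4]), 0.1)
clear cap (array([ 0.615, -0.284,  0.15 ]), array([-0.1,  1. , -1.2, -0.3])) orange cap (array([ 0.495, -0.303,  0.151]), array([ 0.1, -0.4,  0.5,  0.1])) blue (array([ 0.609, -0.392,  0.14 ]), array([-0.1,  0.5, -0.6, -0.2]))
```

```bash
python3 -m jog '[[[0,0.04,-0.026,0,0],[0,0.08,-0.052,0,0.02],[0,0.12,-0.078,0,0.04],[0,0.16,-0.104,0,0.06],[0,0.2,-0.13,0,0.08],[0,0.24,-0.157,0,0.099],[0,0.28,-0.183,0,0.099],[0,0.32,-0.21,0,0.099],[0,0.36,-0.236,0,0.099],[0,0.4,-0.262,0,0.099],[0,0.44,-0.288,0,0.099],[0,0.469,-0.308,0,0.099],[0,0.469,-0.308,0,0.099],[0,0.469,-0.308,0.04,0.099],[0,0.469,-0.308,0.08,0.099],[0,0.469,-0.308,0.11,0.099],[0,0.469,-0.308,0.125,0.099],[0,0.469,-0.308,0.135,0.099],[0,0.469,-0.308,0.135,0.099],[0,0.469,-0.308,0.135,0.099]]]' 30
python3 - <<'E'
from h import *
from workcell import ctrl
print(rel("breaker",.065))
ims=[]
for n,(x0,y0,w,h) in(("top",(200,170,160,110)),("side",(200,90,160,160))):
    f=ctrl.grab_frame(n);im=cv2.cvtColor(np.array(f["pixels"],np.uint8),cv2.COLOR_RGB2BGR)[y0:y0+h,x0:x0+w]
    im=cv2.resize(im,(400,400*h//w),interpolation=cv2.INTER_CUBIC);ims.append(cv2.copyMakeBorder(im,0,400-im.shape[0],0,0,0))
cv2.imwrite("pics/a1.png",cv2.hconcat(ims))
E
```

```text
time_s: 2.6
tool_pos: [0.5566, -0.1675, 0.0974]
ee_rot: [0.0, 0.993, 0.119, 0.001]
force: [0.8, 0.7, 0.1]
grip_width: -0.001
gripper_force: 0.0
(array([-0.0008, -0.0017,  0.0324]), 'twist', np.float64(-0.0), 'tilt', array([ 0.002, -0.001, -1.   ]), 'F', array([0.8, 0.7, 0.1]), 2.6)
```

View pics/a1.png

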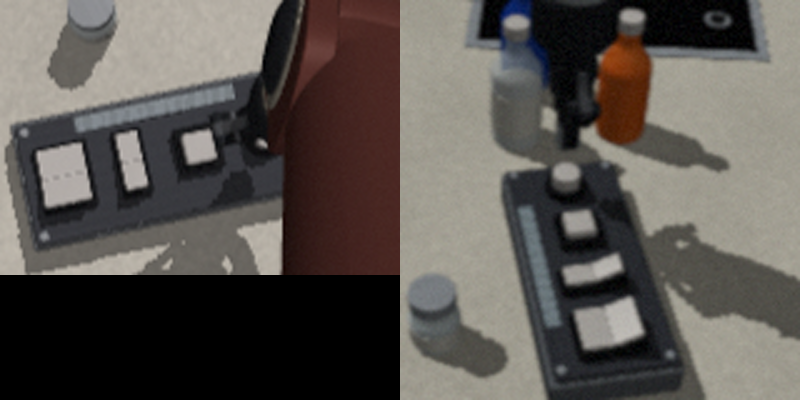

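The side crop shows the closed fingertips above the button, with the bottles clear at either side. Pressing now, slowly.

```bash
python3 -m jog '[[[0,0,0,0.012,0],[0,0,0,0.022,0],[0,0,0,0.027,0],[0,0,0,0.031,0],[0,0,0,0.034,0],[0,0,0,0.037,0],[0,0,0,0.039,0],[0,0,0,0.04,0],[0,0,0,0.04,0]]]'; python3 -c '
from h import *
print(rel("breaker",.057))'
```

```text
time_s: 3.82
tool_pos: [0.5557, -0.1671, 0.0571]
ee_rot: [-0.0, 0.993, 0.119, -0.0]
force: [-2.2, 1.3, 6.9]
grip_width: -0.003
gripper_force: 3.3
(array([ 0.0001, -0.0011,  0.0001]), 'twist', np.float64(-0.0), 'tilt', array([-0.,  0., -1.]), 'F', array([-2.2,  1.3,  6.9]), 3.825)
```

Contact is at home height with the force rising. I'll push further until the stop shows clearly, then lift.

```bash
python3 -m jog '[[[0,0,0,0.002,0],[0,0,0,0.003,0],[0,0,0,0.004,0],[0,0,0,0.004,0]]]'; python3 -c '
from h import *
print(rel("breaker",.057),rel("master",.1))'
```

```text
time_s: 4.32
tool_pos: [0.5558, -0.1672, 0.0566]
ee_rot: [0.0, 0.993, 0.119, 0.0]
force: [-7.4, 2.3, 27.5]
grip_width: -0.001
gripper_force: 13.6
(array([ 0.    , -0.0011, -0.0004]), 'twist', np.float64(-0.001), 'tilt', array([ 0.001, -0.   , -1.   ]), 'F', array([-7.4,  2.3, 27.5]), 4.325) (array([-0.0221, -0.1871, -0.0435]), 'twist', np.float64(-0.001), 'tilt', array([ 0.001, -0.   , -1.   ]), 'F', array([-7.4,  2.3, 27.5]), 4.325)
```

The stop is firm: 27 N at z 0.0566. Lifting and moving to above the master rocker.

```bash
python3 -m jog '[[[0,0,0,-0.02,0],[0,0,0,-0.05,0],[0,0,0,-0.06,0],[0,-0.004,-0.03,-0.06,0],[0,-0.009,-0.07,-0.06,0],[0,-0.014,-0.11,-0.06,0],[0,-0.019,-0.15,-0.06,0],[0,-0.022,-0.175,-0.06,0],[0,-0.022,-0.187,-0.06,0],[0,-0.022,-0.187,-0.05,0],[0,-0.022,-0.187,-0.05,0],[0,-0.022,-0.187,-0.05,0]]]'
python3 - <<'E'
from h import *
from workcell import ctrl
print(rel("master",.056))
ims=[]
for n,(x0,y0,w,h) in(("top",(200,170,160,110)),("side",(220,130,120,120))):
    f=ctrl.grab_frame(n);im=cv2.cvtColor(np.array(f["pixels"],np.uint8),cv2.COLOR_RGB2BGR)[y0:y0+h,x0:x0+w]
    im=cv2.resize(im,(400,400*h//w),interpolation=cv2.INTER_CUBIC);ims.append(cv2.copyMakeBorder(im,0,400-im.shape[0],0,0,0))
cv2.imwrite("pics/a2.png",cv2.hconcat(ims))
E
```

```text
time_s: 5.82
tool_pos: [0.4905, 0.0079, 0.102]
ee_rot: [0.0, 0.993, 0.118, -0.0]
force: [0.4, -0.5, -1.2]
grip_width: 0.005
gripper_force: 0.0
(array([-0.    , -0.0016,  0.046 ]), 'twist', np.float64(-0.003), 'tilt', array([-0.   , -0.001, -1.   ]), 'F', array([ 0.4, -0.5, -1.2]), 5.825)
```

View pics/a2.png

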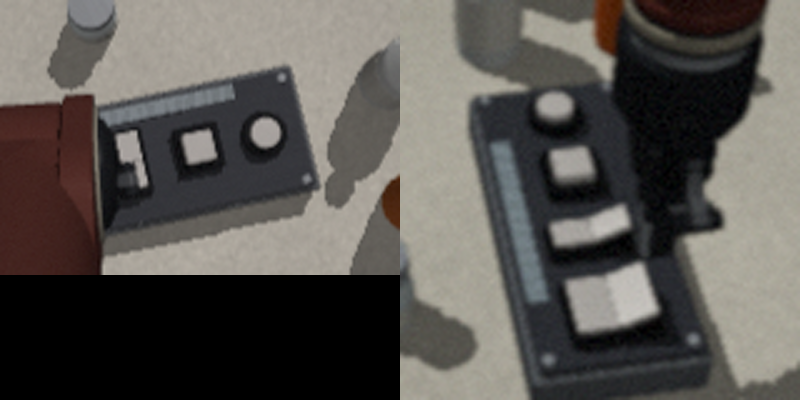

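The button now sits low at (555,110) in the crop, and the fingertips are above the master's near half. Pressing.

```bash
python3 -m jog '[[[0,0,0,0.015,0],[0,0,0,0.028,0],[0,0,0,0.033,0],[0,0,0,0.037,0],[0,0,0,0.041,0],[0,0,0,0.044,0],[0,0,0,0.046,0],[0,0,0,0.048,0],[0,0,0,0.049,0],[0,0,0,0.049,0]]]'; python3 -c '
from h import *
print(rel("master",.056))'
```

```text
time_s: 7.18
tool_pos: [0.49, 0.0092, 0.0556]
ee_rot: [0.0, 0.993, 0.119, 0.0]
force: [-6.8, -1.6, 22.8]
grip_width: -0.002
gripper_force: 11.3
(array([ 0.0001, -0.0002, -0.0004]), 'twist', np.float64(-0.0), 'tilt', array([ 0., -0., -1.]), 'F', array([-6.8, -1.6, 22.8]), 7.175)
```

The master is at its stop: 23 N at level height. On to the pump rocker, +62 mm along tool y.

```bash
python3 -m jog '[[[0,0,0,-0.02,0],[0,0,0,-0.045,0],[0,0,0,-0.05,0],[0,0,0.03,-0.05,0],[0,0,0.055,-0.05,0],[0,0,0.062,-0.05,0],[0,0,0.062,-0.05,0],[0,0,0.062,-0.045,0],[0,0,0.062,-0.045,0],[0,0,0.062,-0.045,0]]]'; python3 -c '
from h import *
print(rel("pump",.056))'
```

```text
time_s: 8.43
tool_pos: [0.5048, -0.0502, 0.0982]
ee_rot: [-0.0, 0.993, 0.12, -0.0]
force: [0.2, -0.8, -0.6]
grip_width: 0.001
gripper_force: 0.0
(array([-0.0001,  0.0006,  0.0422]), 'twist', np.float64(0.001), 'tilt', array([-0.,  0., -1.]), 'F', array([ 0.2, -0.8, -0.6]), 8.425)
```

```bash
python3 -m jog '[[[0,0,0,0.014,0],[0,0,0,0.025,0],[0,0,0,0.03,0],[0,0,0,0.034,0],[0,0,0,0.038,0],[0,0,0,0.041,0],[0,0,0,0.043,0],[0,0,0,0.044,0],[0,0,0,0.045,0],[0,0,0,0.045,0]]]'; python3 -c '
from h import *
print(rel("pump",.056))'
```

```text
time_s: 9.68
tool_pos: [0.5047, -0.0511, 0.0557]
ee_rot: [0.0, 0.993, 0.119, 0.0]
force: [-7.3, -0.8, 22.0]
grip_width: 0.003
gripper_force: 10.7
(array([ 0.0001, -0.0003, -0.0003]), 'twist', np.float64(-0.001), 'tilt', array([ 0., -0., -1.]), 'F', array([-7.3, -0.8, 22. ]), 9.675)
```

The pump is at its stop. Lifting clear and retreating toward the robot for a look.

```bash
python3 -m jog '[[[0,0,0,-0.02,0],[0,0,0,-0.06,0],[0,0,0,-0.11,0],[0,0,0,-0.16,0],[0,0,0,-0.2,0],[0,-0.02,0.03,-0.2,0],[0,-0.04,0.07,-0.2,0],[0,-0.05,0.11,-0.2,0],[0,-0.06,0.15,-0.2,0],[0,-0.06,0.19,-0.2,0],[0,-0.06,0.23,-0.2,0],[0,-0.06,0.27,-0.2,0],[0,-0.06,0.3,-0.2,0],[0,-0.06,0.3,-0.2,0],[0,-0.06,0.3,-0.2,0]]]'
python3 - <<'E'
from h import *
from workcell import ctrl
ims=[]
for n,(x0,y0,w,h) in(("top",(110,140,300,140)),("side",(190,80,150,150))):
    f=ctrl.grab_frame(n);im=cv2.cvtColor(np.array(f["pixels"],np.uint8),cv2.COLOR_RGB2BGR)
    a=load(n+"0")["pixels"]
    if n=="top": im=im[y0:y0+h,x0:x0+w]
    else: im=im[y0:y0+230,x0-20:x0+140]
    s=400/im.shape[1] if n=="top" else 500/im.shape[0]
    im=cv2.resize(im,None,fx=s,fy=s,interpolation=cv2.INTER_CUBIC);ims.append(cv2.copyMakeBorder(im,0,500-im.shape[0],0,0,0))
cv2.imwrite("pics/a3.png",cv2.hconcat(ims))
E
```

```text
time_s: 11.55
tool_pos: [0.5184, -0.3557, 0.2531]
ee_rot: [-0.0, 0.993, 0.12, 0.001]
force: [0.3, -0.4, -0.0]
grip_width: 0.005
gripper_force: 0.0
```

View pics/a3.png

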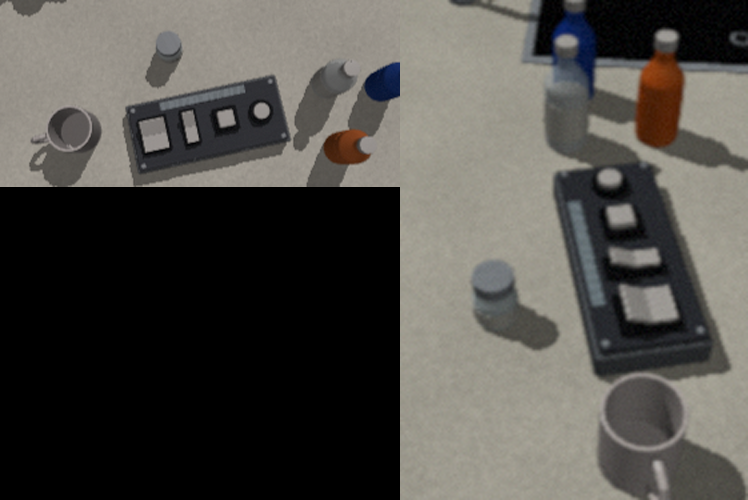

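The button (610,180) sits low, both rockers at (634,258) and (648,303) now have their far halves up, and the mug, jar and bottles look unmoved. The hand is clear with zero force, so I'll hand in.

```bash
python3 -c '
from workcell import ctrl
print(ctrl.hand_in())'
```

```text
the job is handed in; nothing more can be done
None
```

I pushed the breaker home, then tipped the master rocker fully over, then the pump rocker, each until it hit a firm stop; the square key, mug, soap and jar were not touched, and I handed the job in with the hand clear at about 11.6 s.

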